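# Square up the birch blanks on the stop stand

### The arm

A 6-joint arm with a two-finger parallel gripper is mounted at the origin on the work surface. World frame = base frame: x ahead of the robot, y to its left, z up, the work surface at z = 0. Lengths are in m, angles in rad, forces in N, time in s.
With the tool pointing down it reaches from about 0.35 to 0.975 m from the base axis. Payload 4.9 kg.
Tool frame: the origin (TCP) lies at the very end of the fingers, on their centre line; the grasp point (between the pads) lies 19 mm behind it; z points along the fingers, y is the line along which they close (so a half turn about z gives the same grasp; the last joint's range is limited). The gripper opens to 85 mm and grips with 20 to 120 N. Pads are 22 mm wide; open, the fingers measure 114 mm over their backs; the gripper's body (76 mm by 85 mm) begins 54 mm behind the grasp point. The pads swing forward as they close: fully open they stand 13 mm farther back than shut.
Start: joints at [1.126, 0.053, 1.613, -0, 1.476, -0.119], TCP at [0.2, 0.592, 0.231] pointing down, gripper open.
Joint ranges: [-3.01, 3.01], [-1.01, 2.22], [0.06, 2.58], [-1.02, 4.17], [0.09, 2.62], [-3.14, 3.14]. Speed limits (rad/s): [2.57, 2.57, 3.14, 3.14, 3.14, 3.14].

### API

Orientations are given as a rotation vector (axis times angle).
In Python, from station import ctrl, imaging gives the robot as it stands.
- The arm moves only by the tool play_rows, never from a script. Its argument "series" is a list of rows, each a list of 3 entries, a list of its own where there are three numbers: the opening, from 0 (shut) to 1 (fully open), then the shift along the tool's x, y, z each as a share of 0.05 m, from -1 to 1, then the turn, a rotation vector about the tool's x, y, z each as a share of 8 degrees, from -1 to 1. In form: [[grip, [dx, dy, dz], [ax, ay, az]], ...]. A call has 1 to 8 rows; each row shifts and turns the commanded pose from where the row before left it, along the tool's axes as they then stand; what a row does not reach is not made up. A row lasts 1/8 s, in which the tool goes at most 62.5 mm and 10.7 degrees, less where a joint would pass 70% of its speed; a pose out of reach is approached as far as the arm can. A call with a number of a shift or a turn outside -1 to 1 is refused whole. A call with a gripper value outside its range is refused whole. The fingers move at their own pace and stop on an object; "force" is the grip in N (left out, the last holds). Time passes only in rows, so rows that do not move let the fingers close. It gives the time, the measured TCP pose, the force, the opening and the grip force at its end, in the units of the state.
- ctrl.get_obs(): the state, without advancing time (a new reading comes with each control period).
- imaging.get_image(name): name is "scene" or "top" or "wrist"; returns a dict with "color" (420x560x3 uint8, blue, green, red), "fx", "fy", "cx", "cy" (pixels), "D" ([k1, k2, p1, p2, k3] as OpenCV has them; the pictures are not rectified), "extrinsics" (4x4, takes a point from world to camera coordinates); the wrist camera has in their place "hand_eye" (4x4, takes a point from camera to tool coordinates, whose origin is the TCP and whose axes are the flange's). Camera axes: x right, y down, z forward; pixel columns grow to the right and rows downward; lengths in m; the calibration is good to about 2 mm. A picture is of the moment at which its call begins: read the wrist's pose just before it. There is no depth.
- ctrl.finish_job(): hands the job in; it is judged then, once.
The state is a dict: "t": time; "q": joint angles; "dq": joint speeds; "effort": joint torques, N m; "tool_pos": TCP position; "tool_rot": TCP orientation; "contact_force": force on the tool from outside, world axes, zero at the start; "wrist_torque": the same for the moment, N m; "opening": finger opening in m; "grip_force": force on a finger pad.
Only numpy, scipy, OpenCV 4.12 (cv2) and the standard library are available. Lean on these libraries where they do the work, as an engineer would, in place of code of your own. Each camera call takes 0.05 s, during which the arm holds its last target. There are 200 camera calls.

### The job

I want to clamp and drill the three pale birch blanks as one pack, but they are leaning and ragged. Push the birch row back so all three stand upright, pressed together against the tall backstop of their grey stand, and slide them along so that their ends butt squarely against its side fence; then let go and leave them standing there.

Things in the scene. Friction and masses are not known exactly. Their poses are not given: they have to be found in the camera images.
- stand: Fixed grey stop stand with the pale birch row (its twin holds dark walnut). Origin on the table, z up, yaw within 15 deg of world. In mm: base board top z 10, x -118 to 100, y -88 to 80. Tall backstop: face at y -70 looking to +y, top z 80. Side fence at the -x end: face at x -100 looking to +x, y -70 to 70, top z 55. +x and +y sides open. Squared pack fills x -100 to 20, y -70 to -25.
- birch_1: Pale birch blank nearest the backstop: 120 mm long (x), 15 thick (y), 70 high (z), 0.06 to 0.12 kg; origin at the centre of its underside. At the start all three lean 26 deg, face to face, tops towards the backstop, feet out; their ends 20 to 60 mm from the side fence. They slide at a few newtons; a push low on the outer face brings the row upright.
- birch_2: The middle birch blank, same size and frame as birch_1.
- birch_3: The outermost birch blank, same size and frame as birch_1; its outer face (its +y side) is the one to push. At the start its foot is about 80 mm out from the backstop's face.
Things that resemble listed ones, but are neither listed nor needed, are in the scene too. Leave any orange look-alike of the birch_2 alone. What is shaped like the birch_1 but pink is not meant.

How it is judged:
By the outcome, as a careful person would: the job done as asked, in the order asked, and still so for the second after the job is handed in, with the robot touching nothing.
It also fails if it takes over 45 s, if anything falls off the work surface, if the arm or the gripper's body presses on something with over 40 N, if the wrist force passes 120 N, or if a joint passes its speed limit or range.

## Working session

There is one attempt and no reset: what is moved stays moved. The work goes in short steps, Python scripts to look and compute and a tool call to move; the robot and the scene stay as the last step left them, time stands still between calls to the robot, and variables do not carry over. Pictures are saved under pics/ and viewed, at most 10 in all, crops included, and the job is handed in when it is done.

Besides the shell and the picture viewer there is one more tool, called by a JSON object that holds its "op" and its "data". play_rows: Moves the arm, as the interface text tells. Shift numbers are shares of 0.05 m and turn numbers shares of 8 degrees, none past 1 either way. Its arguments: {"type":"object","properties":{"series":{"type":"array"},"force":{"type":"number"}},"required":["series"]}

```bash
mkdir -p pics; python3 - <<'E'
from station import ctrl, imaging
import cv2,pickle
o=ctrl.get_obs();print(o)
for n in("scene","top"):
    d=imaging.get_image(n);cv2.imwrite(f"pics/{n}0.png",d["color"]);pickle.dump(d,open(n+".pkl","wb"));print(n,d["fx"],d["D"],d["extrinsics"])
E
```

```text
{'t': 0.0, 'q': array([ 1.12600890e+00,  5.33454450e-02,  1.61428130e+00,  7.05708581e-06,
        1.47596605e+00, -1.18992489e-01]), 'dq': array([-4.94258302e-05,  7.13585521e-04,  7.40320707e-04, -5.47452593e-04,
       -1.16414497e-05, -2.47019000e-03]), 'effort': array([ 1.59329982e-03, -3.93688023e+01, -3.70173275e+01, -7.84853705e-05,
        7.08619933e-03,  4.57241125e-07]), 'tool_pos': array([0.19976865, 0.59157254, 0.23007766]), 'tool_rot': array([-5.09406683e-01, -3.09944547e+00,  3.01420343e-03]), 'contact_force': array([0.3749853 , 0.03310922, 0.63516593]), 'wrist_torque': array([-0.0044875 , -0.02435874, -0.01310257]), 'grip_force': 0.0, 'opening': 0.0853724312782569}
scene 464.23524685092235 [0.02013625 0.         0.         0.         0.        ] [[-0.05743798  0.99822374 -0.01581879 -0.00581551]
 [ 0.83245712  0.03914105 -0.55270528 -0.49592813]
 [-0.55110437 -0.04491473 -0.83322664  1.38780374]
 [ 0.          0.          0.          1.        ]]
top 427.85237871415984 [-0.05438163  0.          0.          0.          0.        ] [[-0.01125834 -0.99985378  0.01287099  0.0651916 ]
 [-0.9973905   0.01031077 -0.07145538  0.61762428]
 [ 0.07131223 -0.01364187 -0.99736075  0.91344988]
 [ 0.          0.          0.          1.        ]]
```

View pics/top0.png

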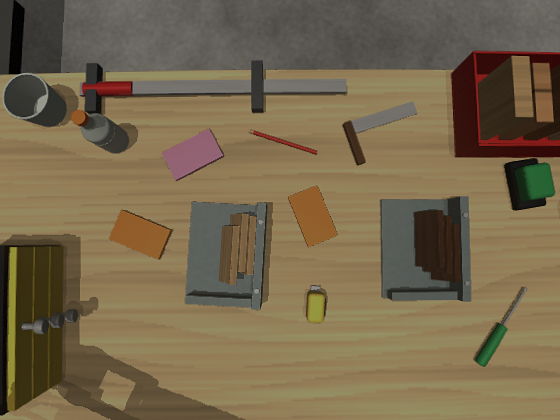

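View pics/scene0.png

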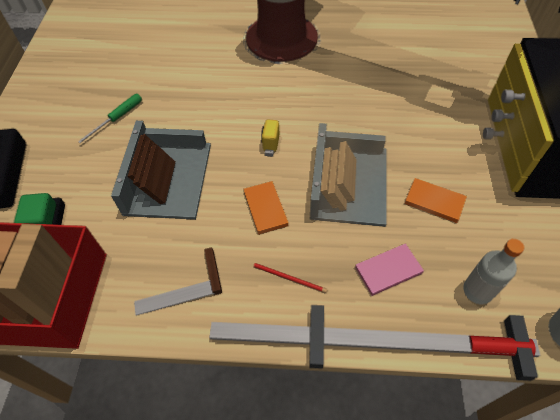

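The top view shows the birch stand at about (187–270, 202–308), with the backstop to the right (−y) and the fence at the bottom (−x, robot side). The scene view agrees: the birch is in the stand on the right. Next I'll look at it close up.

```bash
cat > h.py <<'E'
import cv2,numpy as np,pickle
def ray(d,uv,z):
    K=np.array([[d["fx"],0,d["cx"]],[0,d["fy"],d["cy"]],[0,0,1]])
    p=cv2.undistortPoints(np.array(uv,float).reshape(-1,1,2),K,np.array(d["D"])).reshape(-1,2)
    E=np.array(d["extrinsics"]);R,t=E[:3,:3],E[:3,3];c=-R.T@t
    v=np.c_[p,np.ones(len(p))]@R
    return c+v*((np.array(z)-c[2])/v[:,2])[:,None]
def proj(d,P):
    K=np.array([[d["fx"],0,d["cx"]],[0,d["fy"],d["cy"]],[0,0,1]])
    E=np.array(d["extrinsics"])
    return cv2.projectPoints(np.array(P,float),cv2.Rodrigues(E[:3,:3])[0],E[:3,3],K,np.array(d["D"]))[0].reshape(-1,2)
E
python3 - <<'E'
from h import *
t=pickle.load(open("top.pkl","rb"));s=pickle.load(open("scene.pkl","rb"))
a=cv2.resize(t["color"][192:318,176:280],None,fx=4,fy=4,interpolation=2)
b=cv2.resize(s["color"][115:235,300:395],None,fx=4,fy=4,interpolation=2)
o=np.zeros((504,800,3),np.uint8);o[:504,:416]=a;o[:480,420:800]=b
cv2.imwrite("pics/crop.png",o)
print(ray(t,[(191,202),(186,304),(262,307),(267,203)],np.array([.01,.01,.08,.08])))
E
```

```text
[[0.64251895 0.26730475 0.01      ]
 [0.41890238 0.27777684 0.01      ]
 [0.42123009 0.10876151 0.08      ]
 [0.63210279 0.09683108 0.08      ]]
```

View pics/crop.png

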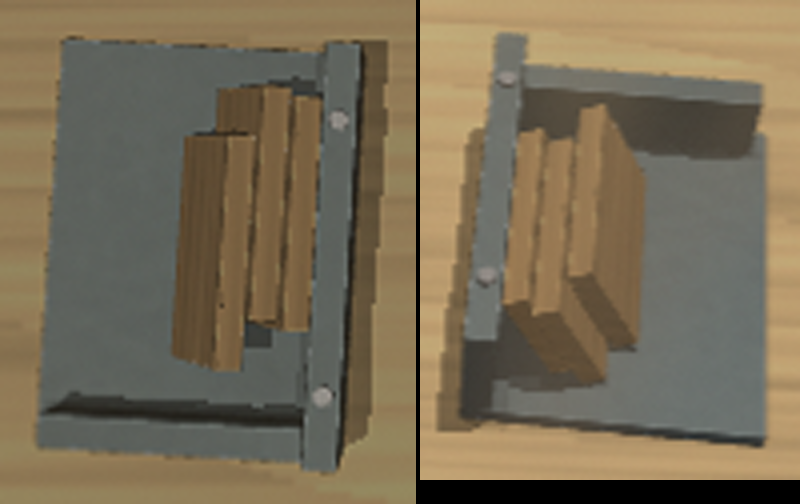

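The crop shows the leaning row: birch_3's near end is at about (240,370) and the far ends are at y≈88–135. The stand corners are clear: (62,40), (37,447), and the backstop top at (303–338,468) and (326–361,44).

```bash
cat >> h.py <<'E'
def fit(d,px,S):
    S=np.array(S,float)/1000;W=ray(d,px,S[:,2])[:,:2];a=S[:,:2]
    ac,wc=a.mean(0),W.mean(0);A=a-ac;B=W-wc
    th=np.arctan2((A[:,0]*B[:,1]-A[:,1]*B[:,0]).sum(),(A*B).sum());R=np.array([[np.cos(th),-np.sin(th)],[np.sin(th),np.cos(th)]])
    t=wc-R@ac;return th,t,R,(A@R.T-B)*1000
E
python3 - <<'E'
from h import *
t=pickle.load(open("top.pkl","rb"));s=pickle.load(open("scene.pkl","rb"))
T=lambda l:np.array(l)/4+[176-.375,192-.375]
px=T([(62,40),(37,447),(303,466),(326,43),(338,470),(361,45)])
S=[(100,80,10),(-118,80,10),(-118,-70,80),(100,-70,80),(-118,-88,80),(100,-88,80)]
th,tt,R,r=fit(t,px,S);print(np.degrees(th),tt);print(r.round(1))
C=lambda l:(np.array(l)-[420,0])/4+[300-.375,115-.375]
px2=C([(495,34),(524,34),(495,340),(466,338),(765,445)])
S2=[(-118,-88,80),(-118,-70,80),(100,-70,80),(100,-88,80),(100,80,10)]
th2,t2,_,r2=fit(s,px2,S2);print(np.degrees(th2),t2);print(r2.round(1))
st=lambda d,p,z:((ray(d,p,np.array(z))[:,:2]-tt)@R*1000).round(1)
# outer top edges b3 ends, inner top b3; b2,b1 top ends ; b3 outer foot
print(st(t,T([(214,368),(228,135),(240,370),(254,137),(250,320),(266,88),(284,328),(296,98)]),[.0795,.0795,.073,.073,.0795,.0795,.0795,.0795]))
print("foot",st(t,T([(172,355),(187,137)]),[.0166]*2))
np.savez("stand.npz",th=th,t=tt)
E
```

```text
-3.1025353016171526 [0.53803472 0.19319241]
[[-1.1  0.6]
 [ 4.3 -0.8]
 [-2.8 -0.6]
 [ 0.5  0.8]
 [-1.6 -0.9]
 [ 0.7  0.8]]
-3.8118627389640136 [0.53737906 0.19259451]
[[-0.7  0.5]
 [ 1.3  1.6]
 [ 1.5  0.4]
 [ 0.9 -2.4]
 [-3.1 -0.1]]
[[-68.1 -21.9]
 [ 50.2 -23. ]
 [-69.2 -34.5]
 [ 50.  -35.7]
 [-43.1 -38.9]
 [ 75.1 -41.2]
 [-46.4 -56.4]
 [ 70.7 -56.8]]
foot [[-68.4   8.4]
 [ 50.3   6.4]]
```

{"op": "play_rows", "data": {"series": [[1, [0, 0, -1], [0, 0, 0]], [0.4, [-0.87, -0.45, 0], [0, 0, 0]], [0.4, [-0.87, -0.45, 0], [0, 0, 0]], [0.4, [-0.87, -0.45, 0], [0, 0, 0]], [0.4, [-0.87, -0.45, 0], [0, 0, 0]], [0.4, [-0.87, -0.45, 0], [0, 0, 0]], [0.4, [-0.87, -0.45, 0], [0, 0, 0]], [0.4, [-0.87, -0.45, 0], [0, 0, 0]]]}}

```text
t: 1.1
tool_pos: [0.4388, 0.344, 0.2808]
tool_rot: [-0.509, -3.1, 0.001]
contact_force: [0.1, -0.3, -0.8]
opening: 0.0346
grip_force: 0.0
```

{"op": "play_rows", "data": {"series": [[0.4, [-0.87, -0.45, 0], [0, 0, 0]], [0.4, [0, 0, 0], [0, 0, 1]], [0.4, [0, 0, 0], [0, 0, 1]], [0.4, [0, 0, 0], [0, 0, 1]], [0.4, [0, 0, 0], [0, 0, 1]], [0.4, [0, 0, 0], [0, 0, 1]], [0.4, [0, 0, 0], [0, 0, 1]], [0.4, [0, 0, 0], [0, 0, 1]]]}}

```text
t: 2.1
tool_pos: [0.4718, 0.3101, 0.2806]
tool_rot: [-1.911, -2.493, 0.002]
contact_force: [0.6, 0.1, 0.5]
opening: 0.034
grip_force: 0.0
```

```bash
cat > go.py <<'E'
# usage: go.py sx sy z(mm, stand frame) yawoffset(deg of tool y from stand x)
import sys,numpy as np
from scipy.spatial.transform import Rotation as Ro
from station import ctrl
o=ctrl.get_obs();S=np.load("stand.npz");th=float(S["th"])
R=np.array([[np.cos(th),-np.sin(th)],[np.sin(th),np.cos(th)]])
sx,sy,z,ya=map(float,sys.argv[1:5])
T=Ro.from_rotvec(o["tool_rot"]);M=T.as_matrix()
p=np.array([*(S["t"]+R@[sx/1000,sy/1000]),z/1000])
yw=th+np.radians(ya);y=np.array([np.cos(yw),np.sin(yw),0]);zz=np.array([0,0,-1.]);G=np.c_[np.cross(y,zz),y,zz]
print("t",o["t"],"stand pos mm",((o["tool_pos"][:2]-S["t"])@R*1000).round(1),o["tool_pos"][2].round(4),"F",(o["contact_force"]).round(1),"open",o["opening"])
print("shift from here (shares, tool axes)",(M.T@(p-o["tool_pos"])/.05).round(2),"after turn",(G.T@(p-o["tool_pos"])/.05).round(2))
print("turn shares",(np.degrees((T.inv()*Ro.from_matrix(G)).as_rotvec())/8).round(2))
E
python3 - <<'E'
import numpy as np
S=np.load("stand.npz");np.savez("stand.npz",th=np.radians(-3.3),t=S["t"])
E
python3 go.py 0 45 100 0
```

```text
t 2.1 stand pos mm [-72.8 112.9] 0.2806 F [0.6 0.1 0.5] open 0.034008469443007644
shift from here (shares, tool axes) [-1.75  0.96  3.61] after turn [-1.36  1.46  3.61]
turn shares [-0.01  0.    2.3 ]
```

{"op": "play_rows", "data": {"series": [[0.4, [0, 0, 0], [0, 0, 1]], [0.4, [0, 0, 0], [0, 0, 1]], [0.4, [0, 0, 0], [0, 0, 0.3]], [0.4, [-0.68, 0.73, 0.9], [0, 0, 0]], [0.4, [-0.68, 0.73, 0.9], [0, 0, 0]], [0.4, [0, 0, 0.9], [0, 0, 0]], [0.4, [0, 0, 0.9], [0, 0, 0]], [0.4, [0, 0, 0], [0, 0, 0]]]}}

```text
t: 3.1
tool_pos: [0.5329, 0.2421, 0.1024]
tool_rot: [-2.277, -2.158, 0.015]
contact_force: [-0.2, 0.2, 1.2]
opening: 0.0339
grip_force: 0.0
```

```bash
python3 go.py 0 40 15 0; python3 - <<'E'
from station import ctrl,imaging
import cv2
d=imaging.get_image("wrist");cv2.imwrite("pics/w1.png",d["color"]);print(d["hand_eye"])
E
```

```text
t 3.1 stand pos mm [-8.  48.5] 0.1024 F [-0.2  0.2  1.2] open 0.03390610961379096
shift from here (shares, tool axes) [-0.16  0.18  1.75] after turn [-0.17  0.16  1.75]
turn shares [-0.07  0.03  0.03]
[[-2.93961097e-04 -9.53291275e-01 -3.02052410e-01  7.75791379e-02]
 [ 9.99999952e-01 -2.50745709e-04 -1.81847205e-04 -4.35755117e-04]
 [ 9.76150079e-05 -3.02052449e-01  9.53291303e-01 -1.42069892e-01]
 [ 0.00000000e+00  0.00000000e+00  0.00000000e+00  1.00000000e+00]]
```

View pics/w1.png

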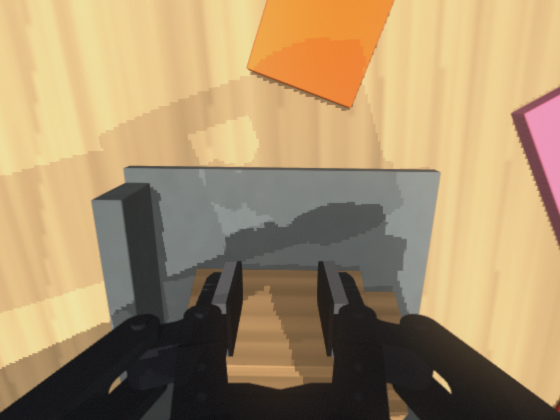

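The wrist view shows the stand's +y edge running level (127,167)–(438,171), so the yaw is good. Birch_3's foot is at about row 268, between and ahead of the fingers. I'll descend outside it and then push.

{"op": "play_rows", "data": {"series": [[0.4, [0, 0.1, 0.9], [0, 0, 0]], [0.4, [0, 0.06, 0.6], [0, 0, 0]], [0.4, [0, 0, 0.2], [0, 0, 0]], [0.4, [0, 0, 0], [0, 0, 0]]]}}

```text
t: 3.65
tool_pos: [0.5455, 0.2434, 0.0242]
tool_rot: [2.279, 2.161, 0.003]
contact_force: [-0.9, -0.3, -0.0]
opening: 0.0339
grip_force: 0.0
```

```bash
python3 go.py 0 -14 15 0
```

```text
t 3.65 stand pos mm [ 4.5 50.6] 0.0242 F [-0.9 -0.3 -0. ] open 0.033852573657397605
shift from here (shares, tool axes) [-1.29 -0.1   0.18] after turn [-1.29 -0.09  0.18]
turn shares [ 0.01 -0.    0.03]
```

{"op": "play_rows", "data": {"series": [[0.4, [-0.2, -0.05, 0.18], [0, 0, 0]], [0.4, [-0.2, -0.05, 0], [0, 0, 0]], [0.4, [-0.2, 0, 0], [0, 0, 0]], [0.4, [-0.15, 0, 0], [0, 0, 0]], [0.4, [-0.15, 0, 0], [0, 0, 0]], [0.4, [0, 0, 0], [0, 0, 0]]]}}

```text
t: 4.4
tool_pos: [0.5373, 0.1976, 0.0137]
tool_rot: [2.28, 2.16, -0.0]
contact_force: [-0.3, 0.1, -0.5]
opening: 0.0345
grip_force: 0.0
```

```bash
python3 go.py 0 -14 16 0
```

```text
t 4.4 stand pos mm [-1.   4.3] 0.0137 F [-0.3  0.1 -0.5] open 0.0344718031283845
shift from here (shares, tool axes) [-0.37  0.02 -0.05] after turn [-0.37  0.02 -0.05]
turn shares [0.   0.   0.02]
```

```bash
cat > look.py <<'E'
import sys,cv2,numpy as np
from station import imaging
n=sys.argv[1];t=imaging.get_image("top")["color"];s=imaging.get_image("scene")["color"]
o=np.zeros((504,800,3),np.uint8);o[:504,:416]=cv2.resize(t[192:318,176:280],None,fx=4,fy=4,interpolation=2);o[:480,420:800]=cv2.resize(s[115:235,300:395],None,fx=4,fy=4,interpolation=2)
cv2.imwrite(f"pics/{n}.png",o)
w=imaging.get_image("wrist")["color"];cv2.imwrite(f"pics/{n}w.png",w)
E
python3 look.py a
```

```text
(no output)
```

View pics/aw.png

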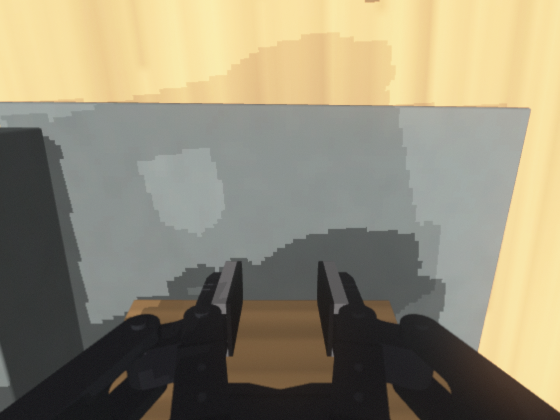

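The foot edge is now at row 300, cols 135–393, just in front of the fingers' near edge. I'll cast it to check.

```bash
python3 - <<'E'
from h import *
from station import ctrl,imaging
from scipy.spatial.transform import Rotation as Ro
o=ctrl.get_obs();d=imaging.get_image("wrist")
E=np.eye(4);E[:3,:3]=Ro.from_rotvec(o["tool_rot"]).as_matrix();E[:3,3]=o["tool_pos"]
d["extrinsics"]=np.linalg.inv(E@d["hand_eye"])
S=np.load("stand.npz");th=float(S["th"]);R=np.array([[np.cos(th),-np.sin(th)],[np.sin(th),np.cos(th)]])
W=ray(d,[(135,300),(393,301),(528,108),(237,262),(320,262),(160,310)],np.array([.0166,.0166,.01,.018,.018,.01]))
print(((W[:,:2]-S["t"])@R*1000).round(1), o["tool_pos"],o["contact_force"])
E
```

```text
[[-67.8  -4.3]
 [ 50.4  -4.4]
 [ 98.4  80.6]
 [-20.2  15.7]
 [ 16.   15.8]
 [-59.4 -13.9]] [0.53717846 0.19821931 0.01358791] [-0.18535761  0.04846132 -0.27451118]
```

{"op": "play_rows", "data": {"series": [[0.4, [-0.1, 0, 0], [0, 0, 0]], [0.4, [-0.1, 0, 0], [0, 0, 0]], [0.4, [-0.1, 0, 0], [0, 0, 0]], [0.4, [-0.06, 0, 0], [0, 0, 0]], [0.4, [0, 0, 0], [0, 0, 0]]]}}

```text
t: 5.22
tool_pos: [0.5369, 0.1869, 0.0141]
tool_rot: [-2.277, -2.153, -0.019]
contact_force: [3.7, 29.1, -6.5]
opening: 0.034
grip_force: 1.9
```

```bash
python3 go.py 0 -14 16 0
```

```text
t 5.225 stand pos mm [-0.7 -6.4] 0.0141 F [ 3.7 29.1 -6.5] open 0.03398604307166713
shift from here (shares, tool axes) [-0.15  0.01 -0.04] after turn [-0.15  0.01 -0.04]
turn shares [ 0.02 -0.1   0.01]
```

Force has risen to 29 N at y −6, so I'll look.

```bash
python3 look.py b
```

```text
(no output)
```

View pics/b.png

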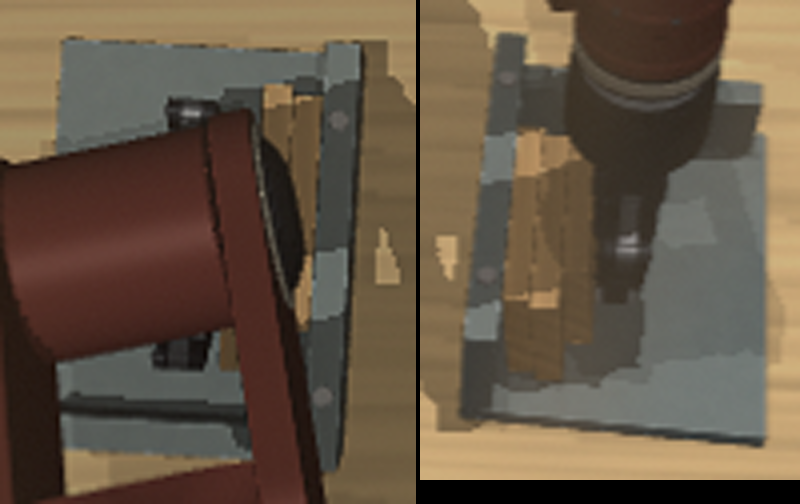

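View pics/bw.png

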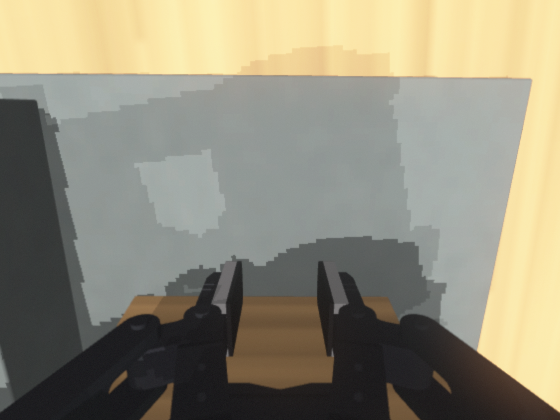

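```bash
python3 - <<'E'
import numpy as np
from station import ctrl
o=ctrl.get_obs();print(o["t"],o["contact_force"],o["wrist_torque"],o["tool_pos"],o["tool_rot"])
E
```

```text
5.375 [ 3.8823492  28.80459125 -6.20353405] [ 3.32457026 -0.4581838  -0.35273805] [0.53691089 0.18684276 0.01410921] [-2.27718376 -2.15375981 -0.01872785]
```

Contact moment over force suggests the contact isn't at the tips; the gripper's upper parts may be touching the blanks. I'll back off, tilt so the body leans away, and push with the tips only.

{"op": "play_rows", "data": {"series": [[0.4, [0.3, 0, 0], [0, 0, 0]], [0.4, [0.2, 0, -0.2], [0, 0, 0]], [0.4, [0, 0, 0], [0, -0.85, 0]], [0.4, [0, 0, 0], [0, -0.85, 0]], [0.4, [0, 0, 0], [0, -0.8, 0]], [0.4, [0, 0, 0], [0, 0, 0]]]}}

```text
t: 6.12
tool_pos: [0.5376, 0.2063, 0.0236]
tool_rot: [2.087, 1.983, -0.368]
contact_force: [-0.1, 0.9, -0.5]
opening: 0.034
grip_force: 0.0
```

```bash
python3 go.py 0 -14 18 0; python3 - <<'E'
from station import ctrl
o=ctrl.get_obs();print(o["contact_force"],o["wrist_torque"])
E
```

```text
t 6.125 stand pos mm [-1.2 13.1] 0.0236 F [-0.1  0.9 -0.5] open 0.03403691929910063
shift from here (shares, tool axes) [-0.47  0.02  0.29] after turn [-0.54  0.02  0.11]
turn shares [0.01 2.5  0.04]
[-0.11992747  0.90204604 -0.4624828 ] [ 0.17583506  0.04002243 -0.00121291]
```

{"op": "play_rows", "data": {"series": [[0.4, [-0.15, 0, 0.16], [0, 0, 0]], [0.4, [-0.15, 0, 0.055], [0, 0, 0]], [0.4, [-0.1, 0, 0.035], [0, 0, 0]], [0.4, [-0.06, 0, 0.02], [0, 0, 0]], [0.4, [0, 0, 0], [0, 0, 0]]]}}

```text
t: 6.75
tool_pos: [0.5362, 0.1787, 0.019]
tool_rot: [2.09, 1.98, -0.368]
contact_force: [-0.7, 0.2, 0.3]
opening: 0.0343
grip_force: 0.0
```

```bash
python3 go.py 0 -14 18 0; python3 - <<'E'
from station import ctrl
o=ctrl.get_obs();print(o["contact_force"],o["wrist_torque"])
E
```

```text
t 6.75 stand pos mm [ -1.  -14.6] 0.019 F [-0.7  0.2  0.3] open 0.03432135576539751
shift from here (shares, tool axes) [0.02 0.02 0.01] after turn [0.01 0.02 0.02]
turn shares [0.01 2.5  0.02]
[-0.74526417  0.17689594  0.34661721] [ 0.17432077 -0.06258185  0.02537579]
```

{"op": "play_rows", "data": {"series": [[0.4, [-0.05, 0, 0.02], [0, 0, 0]], [0.4, [-0.05, 0, 0.02], [0, 0, 0]], [0.4, [0, 0, 0], [0, 0, 0]]]}}

```text
t: 7.12
tool_pos: [0.5365, 0.1778, 0.0191]
tool_rot: [2.094, 1.984, -0.357]
contact_force: [-0.4, 14.4, -0.3]
opening: 0.0341
grip_force: 6.9
```

```bash
python3 go.py 0 -14 18 0;python3 look.py c
```

```text
t 7.125 stand pos mm [ -0.7 -15.5] 0.0191 F [-0.4 14.4 -0.3] open 0.034074982824347684
shift from here (shares, tool axes) [0.03 0.01 0.01] after turn [0.03 0.01 0.02]
turn shares [0.02 2.43 0.02]
```

View pics/c.png

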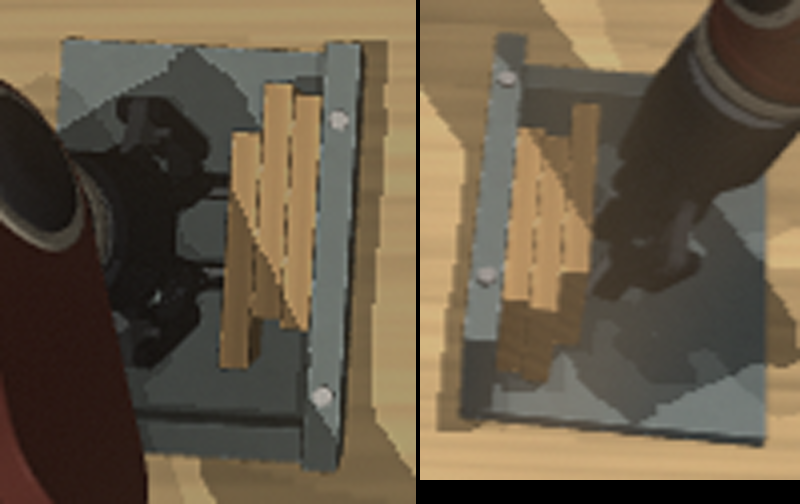

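The row now looks upright: birch_3's top spans about (232–256,135) to (220–248,367), and all three are face to face. I'll cast the edges at z=80.

```bash
python3 - <<'E'
from h import *
t=pickle.load(open("top.pkl","rb"))
T=lambda l:np.array(l)/4+[176-.375,192-.375]
S=np.load("stand.npz");th=float(S["th"]);R=np.array([[np.cos(th),-np.sin(th)],[np.sin(th),np.cos(th)]])
W=ray(t,T([(220,367),(233,134),(248,368),(258,134),(266,84),(292,86),(297,96),(321,97),(280,325),(307,329),(316,327)]),np.full(11,.08))
print(((W[:,:2]-S["t"])@R*1000).round(1))
E
```

```text
[[-67.3 -25.2]
 [ 50.9 -25.4]
 [-67.1 -39.4]
 [ 51.5 -38.2]
 [ 77.3 -40.9]
 [ 76.9 -54.3]
 [ 71.9 -57.1]
 [ 72.  -69.4]
 [-44.7 -54.5]
 [-46.1 -68.2]
 [-44.9 -72.7]]
```

The row is upright and square: its outer face is at y −25.2/−25.4 and the far ends are at x 51, 77 and 72. Next I retreat, rise, close, turn 90° and slide the row along.

{"op": "play_rows", "data": {"series": [[0.4, [0.25, 0, -0.08], [0, 0, 0]], [0.4, [0.5, 0, -0.18], [0, 0, 0]], [0, [-0.34, 0, -0.94], [0, 0, 0]], [0, [-0.34, 0, -0.94], [0, 0, 0]], [0, [-0.34, 0, -0.94], [0, 0, 0]], [0, [0, 0, 0], [0, 0.83, 0]], [0, [0, 0, 0], [0, 0.83, 0]], [0, [0, 0, 0], [0, 0.83, 0]]]}}

```text
t: 8.28
tool_pos: [0.538, 0.2137, 0.1684]
tool_rot: [-2.279, -2.162, -0.002]
contact_force: [1.0, -0.4, 0.1]
opening: 0.0001
grip_force: 0.0
```

{"op": "play_rows", "data": {"series": [[0, [0, 0.9, 0], [0, 0, 0]], [0, [0, 0.9, 0], [0, 0, 0]], [0, [0, 0, 0], [0, 0, 1]], [0, [0, 0, 0], [0, 0, 1]], [0, [0, 0, 0], [0, 0, 1]], [0, [0, 0, 0], [0, 0, 1]], [0, [0, 0, 0], [0, 0, 1]], [0, [0, 0, 0], [0, 0, 1]]]}}

```text
t: 9.28
tool_pos: [0.6276, 0.2087, 0.1675]
tool_rot: [2.962, 1.04, -0.003]
contact_force: [-0.5, 0.4, -0.8]
opening: -0.0004
grip_force: 0.0
```

{"op": "play_rows", "data": {"series": [[0, [0, 0, 0], [0, 0, 1]], [0, [0, 0, 0], [0, 0, 1]], [0, [0, 0, 0], [0, 0, 1]], [0, [0, 0, 0], [0, 0, 1]], [0, [0, 0, 0], [0, 0, 1]], [0, [0, 0, 0], [0, 0, 0]]]}}

```text
t: 10.02
tool_pos: [0.6276, 0.2087, 0.1675]
tool_rot: [3.139, -0.026, -0.001]
contact_force: [-0.7, 0.1, -0.2]
opening: -0.0004
grip_force: 0.0
```

```bash
python3 go.py 108 -47.5 45 -90
```

```text
t 10.025 stand pos mm [88.6 20.6] 0.1675 F [-0.7  0.1 -0.2] open -0.0003926529094795186
shift from here (shares, tool axes) [0.34 1.37 2.45] after turn [0.39 1.36 2.45]
turn shares [0.02 0.01 0.29]
```

{"op": "play_rows", "data": {"series": [[0, [0, 0, 0], [0, 0, 0.29]], [0, [0.39, 0.68, 0], [0, 0, 0]], [0, [0, 0.68, 0], [0, 0, 0]], [0, [0, 0, 0.8], [0, 0, 0]], [0, [0, 0, 0.8], [0, 0, 0]], [0, [0, 0, 0.8], [0, 0, 0]], [0, [0, 0, 0], [0, 0, 0]]]}}

```text
t: 10.9
tool_pos: [0.6397, 0.1391, 0.0435]
tool_rot: [3.137, -0.09, -0.014]
contact_force: [-0.0, -0.0, -0.3]
opening: -0.0003
grip_force: 0.0
```

```bash
python3 go.py 31 -47.5 45 -90
```

```text
t 10.9 stand pos mm [104.6 -48.1] 0.0435 F [-0.  -0.  -0.3] open -0.00028547890522194355
shift from here (shares, tool axes) [-1.47 -0.01 -0.02] after turn [-1.47 -0.01 -0.03]
turn shares [0.02 0.06 0.  ]
```

Push −x: 74 mm to go, stopping about 12 mm short to check.

{"op": "play_rows", "data": {"series": [[0, [-0.3, 0, 0], [0, 0, 0]], [0, [-0.2, 0, 0], [0, 0, 0]], [0, [-0.2, 0, 0], [0, 0, 0]], [0, [-0.2, 0, 0], [0, 0, 0]], [0, [-0.2, 0, 0], [0, 0, 0]], [0, [-0.15, 0, 0], [0, 0, 0]], [0, [0, 0, 0], [0, 0, 0]]]}}

```text
t: 11.78
tool_pos: [0.5796, 0.1433, 0.0475]
tool_rot: [3.139, -0.092, -0.003]
contact_force: [-0.4, 0.5, -0.6]
opening: -0.0002
grip_force: 0.0
```

```bash
python3 go.py 31 -47.5 45 -90
```

```text
t 11.775 stand pos mm [ 44.4 -47.4] 0.0475 F [-0.4  0.5 -0.6] open -0.00015828610678262053
shift from here (shares, tool axes) [-0.27  0.    0.05] after turn [-0.27  0.    0.05]
turn shares [ 0.01  0.01 -0.01]
```

{"op": "play_rows", "data": {"series": [[0, [-0.1, 0, 0], [0, 0, 0]], [0, [-0.1, 0, 0], [0, 0, 0]], [0, [-0.06, 0, 0], [0, 0, 0]], [0, [0, 0, 0], [0, 0, 0]]]}}

```text
t: 12.28
tool_pos: [0.5674, 0.1441, 0.0478]
tool_rot: [3.139, -0.093, -0.002]
contact_force: [0.1, 0.4, -0.0]
opening: -0.0001
grip_force: 0.0
```

```bash
python3 go.py 31 -47.5 45 -90
```

```text
t 12.275 stand pos mm [ 32.1 -47.3] 0.0478 F [ 0.1  0.4 -0. ] open -8.322237569709413e-05
shift from here (shares, tool axes) [-0.02  0.    0.06] after turn [-0.02  0.    0.06]
turn shares [ 0.01  0.01 -0.01]
```

{"op": "play_rows", "data": {"series": [[0, [-0.04, 0, 0], [0, 0, 0]], [0, [-0.04, 0, 0], [0, 0, 0]], [0, [0, 0, 0], [0, 0, 0]]]}}

```text
t: 12.65
tool_pos: [0.5662, 0.1443, 0.0494]
tool_rot: [3.139, -0.093, 0.009]
contact_force: [5.9, -0.9, -0.1]
opening: 0.0001
grip_force: 2.8
```

```bash
python3 look.py d
```

```text
(no output)
```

View pics/d.png

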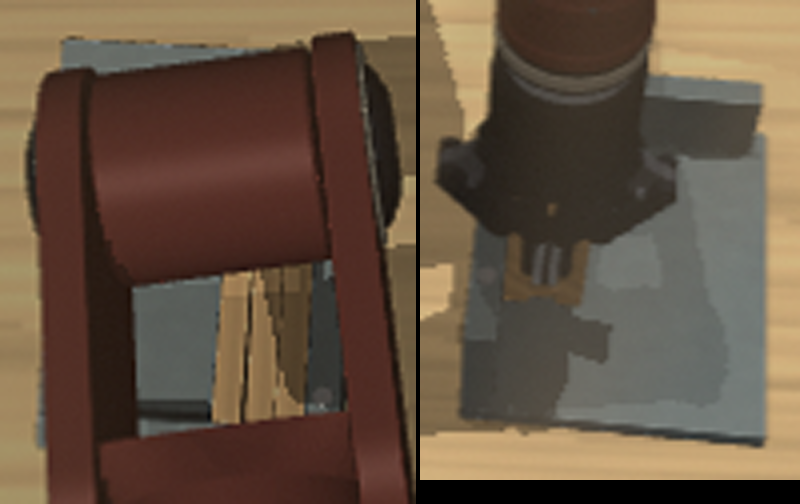

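Contact reached at x≈31 (5.9 N), and all three near ends reach the fence. I'll press a little firmer, then retreat and inspect.

{"op": "play_rows", "data": {"series": [[0, [-0.04, 0, 0], [0, 0, 0]], [0, [-0.02, 0, 0], [0, 0, 0]], [0, [0, 0, 0], [0, 0, 0]]]}}

```text
t: 13.18
tool_pos: [0.5661, 0.1444, 0.0511]
tool_rot: [3.14, -0.093, 0.02]
contact_force: [11.6, -0.6, -0.3]
opening: 0.0005
grip_force: 5.6
```

{"op": "play_rows", "data": {"series": [[0, [0.2, 0, 0], [0, 0, 0]], [0, [0.8, 0, 0], [0, 0, 0]], [0, [0.6, 0, -0.8], [0, 0, 0]], [0, [0, 0, -0.9], [0, 0, 0]], [0, [0.9, -0.9, -0.8], [0, 0, 0]], [0, [0.9, -0.9, 0], [0, 0, 0]], [0, [0.9, -0.9, 0], [0, 0, 0]], [0, [0, 0, 0], [0, 0, 0]]]}}

```text
t: 14.18
tool_pos: [0.7742, 0.2607, 0.1606]
tool_rot: [3.138, -0.089, -0.01]
contact_force: [-0.8, -1.4, -0.5]
opening: 0.0001
grip_force: 0.0
```

```bash
python3 go.py 31 -47.5 45 -90; python3 look.py e
```

```text
t 14.175 stand pos mm [231.9  81. ] 0.1606 F [-0.8 -1.4 -0.5] open 6.545564208648416e-05
shift from here (shares, tool axes) [-4.01  2.56  2.34] after turn [-4.02  2.57  2.31]
turn shares [0.02 0.04 0.01]
```

View pics/e.png

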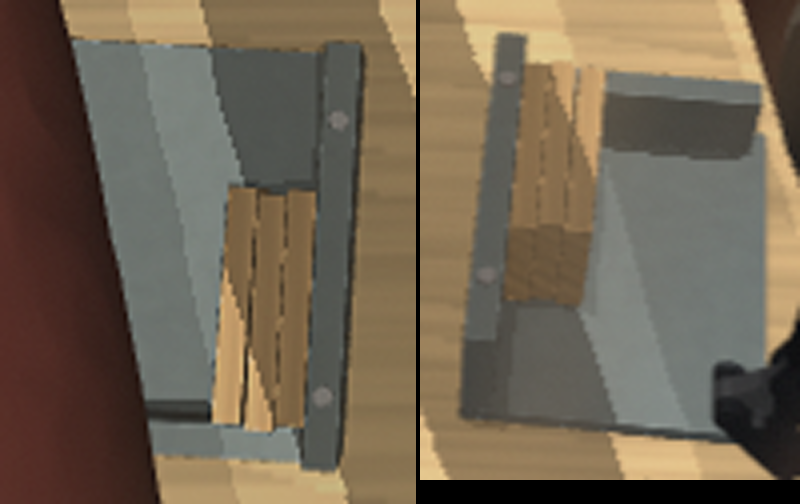

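The picture shows the row upright along the backstop. Birch_2 (centre, far end row 195, near end 431) seems to sit about 1 px (2 mm) deeper than birch_3 (187/424) and birch_1 (191/427). I'll measure the ends numerically by colour saturation along each blank.

```bash
cat > ends.py <<'E'
from h import *
from station import imaging
S=np.load("stand.npz");th=float(S["th"]);R=np.array([[np.cos(th),-np.sin(th)],[np.sin(th),np.cos(th)]])
for n in("top","scene"):
    d=imaging.get_image(n);c=d["color"].astype(np.float32);sat=(c.max(2)-c.min(2))/(c.max(2)+1)
    def prof(P):
        q=proj(d,np.c_[S["t"]+(P[:,:2]/1000)@R.T,P[:,2]/1000]).astype(np.float32)
        return cv2.remap(sat,q[:,:1],q[:,1:],cv2.INTER_LINEAR).ravel()
    def cross(g,v,th=.25):
        i=np.where((v[:-1]>th)!=(v[1:]>th))[0];return [round(float(g[k]),1) for k in i]
    x=np.arange(-125,45,.5)
    for y in(-32.5,-47.5,-62.5):
        for o in(-3,0,3):print(n,"blank y",y+o,"x cross",cross(x,prof(np.c_[x,np.full(len(x),y+o),np.full(len(x),80)])))
    y=np.arange(-80,0,.5)
    for xx in(-85,-40,5):print(n,"x",xx,"y cross",cross(y,prof(np.c_[np.full(len(y),xx),y,np.full(len(y),80)])))
E
python3 ends.py
```

```text
top blank y -35.5 x cross [-113.5, -95.5, 24.0]
top blank y -32.5 x cross [-113.5, -95.5, 24.0]
top blank y -29.5 x cross [-114.0, -96.0, 24.0]
top blank y -50.5 x cross [-113.0, -99.0, 21.0]
top blank y -47.5 x cross [-113.0, -99.0, 21.0]
top blank y -44.5 x cross [-113.5, -98.5, 24.0]
top blank y -65.5 x cross [-114.0, -96.0, 24.0]
top blank y -62.5 x cross [-113.5, -96.0, 24.0]
top blank y -59.5 x cross [-114.0, -95.5, 25.0]
top x -85 y cross [-69.0, -22.0]
top x -40 y cross [-69.5, -23.5]
top x 5 y cross [-70.0, -25.0]
scene blank y -35.5 x cross []
scene blank y -32.5 x cross []
scene blank y -29.5 x cross []
scene blank y -50.5 x cross []
scene blank y -47.5 x cross []
scene blank y -44.5 x cross []
scene blank y -65.5 x cross []
scene blank y -62.5 x cross []
scene blank y -59.5 x cross []
scene x -85 y cross [-70.5, -22.5]
scene x -40 y cross [-70.5, -22.0]
scene x 5 y cross [-70.5, -25.5]
```

Confirmed: birch_2 is home (−99), while birch_1 and birch_3 are 3 mm short, because the shut pads stand proud and touched only the middle one. I'll push again with the fingers about 14 mm open so the pads land on birch_1 and birch_3.

{"op": "play_rows", "data": {"series": [[0.165, [-0.76, 0.64, 0], [0, 0, 0]], [0.165, [-0.76, 0.64, 0], [0, 0, 0]], [0.165, [-0.76, 0.64, 0], [0, 0, 0]], [0.165, [-0.76, 0.64, 0], [0, 0, 0]], [0.165, [0, 0, 0.7], [0, 0, 0]], [0.165, [0, 0, 0.7], [0, 0, 0]], [0.165, [0, 0, 0.7], [0, 0, 0]], [0.165, [0, 0, 0], [0, 0, 0]]]}}

```text
t: 15.42
tool_pos: [0.612, 0.14, 0.0595]
tool_rot: [-3.138, 0.095, 0.005]
contact_force: [-0.4, 6.2, -2.5]
opening: 0.0142
grip_force: 2.7
```

```bash
python3 go.py 36 -46.5 48 -90
```

```text
t 15.425 stand pos mm [ 76.9 -48.9] 0.0595 F [-0.4  6.2 -2.5] open 0.014229630562607249
shift from here (shares, tool axes) [-0.82 -0.04  0.23] after turn [-0.82 -0.05  0.23]
turn shares [-0.01  0.02 -0.02]
```

A finger brushes the backstop (6 N), so I'll shift 3 mm away.

{"op": "play_rows", "data": {"series": [[0.165, [0, -0.07, 0], [0, 0, 0]], [0.165, [0, 0, 0.1], [0, 0, 0]], [0.165, [0, 0, 0], [0, 0, 0]]]}}

```text
t: 15.8
tool_pos: [0.6145, 0.1422, 0.0565]
tool_rot: [3.139, -0.093, 0.0]
contact_force: [-0.4, 0.0, 0.6]
opening: 0.014
grip_force: 0.0
```

```bash
python3 go.py 36 -46.5 48 -90
```

```text
t 15.8 stand pos mm [ 79.3 -46.5] 0.0565 F [-0.4  0.   0.6] open 0.01402562215410165
shift from here (shares, tool axes) [-0.87  0.    0.17] after turn [-0.87  0.    0.17]
turn shares [ 0.01 -0.   -0.01]
```

{"op": "play_rows", "data": {"series": [[0.165, [-0.3, -0.01, 0.1], [0, 0, 0]], [0.165, [-0.3, 0, 0], [0, 0, 0]], [0.165, [-0.15, 0, 0], [0, 0, 0]], [0.165, [-0.1, 0, 0], [0, 0, 0]], [0.165, [-0.06, 0, 0], [0, 0, 0]], [0.165, [-0.06, 0, 0], [0, 0, 0]], [0.165, [0, 0, 0], [0, 0, 0]]]}}

```text
t: 16.68
tool_pos: [0.5666, 0.146, 0.0515]
tool_rot: [3.139, -0.093, 0.001]
contact_force: [1.0, -0.2, 1.1]
opening: 0.0142
grip_force: 0.2
```

```bash
python3 go.py 31 -46.5 48 -90
```

```text
t 16.675 stand pos mm [ 31.2 -45.5] 0.0515 F [ 1.  -0.2  1.1] open 0.01415047012372233
shift from here (shares, tool axes) [-0.    0.02  0.07] after turn [-0.    0.02  0.07]
turn shares [ 0.01 -0.   -0.01]
```

Now press to about 10 N, then back away upward.

{"op": "play_rows", "data": {"series": [[0.165, [-0.05, 0, 0], [0, 0, 0]], [0.165, [-0.05, 0, 0], [0, 0, 0]], [0.165, [-0.03, 0, 0], [0, 0, 0]], [0.165, [0, 0, 0], [0, 0, 0]]]}}

```text
t: 17.18
tool_pos: [0.5662, 0.1462, 0.0549]
tool_rot: [3.14, -0.093, 0.025]
contact_force: [13.3, -1.7, -0.1]
opening: 0.0142
grip_force: 6.7
```

{"op": "play_rows", "data": {"series": [[0.165, [0.2, 0, 0], [0, 0, 0]], [0.165, [0.8, 0, 0], [0, 0, 0]], [0.165, [0, 0, -0.9], [0, 0, 0]], [0.165, [0, 0, -0.9], [0, 0, 0]], [0.165, [0.9, -0.9, -0.3], [0, 0, 0]], [0.165, [0.9, -0.9, 0], [0, 0, 0]], [0.165, [0.9, -0.9, 0], [0, 0, 0]], [0.165, [0, 0, 0], [0, 0, 0]]]}}

```text
t: 18.18
tool_pos: [0.7491, 0.2694, 0.1504]
tool_rot: [3.138, -0.089, -0.009]
contact_force: [-1.8, -0.2, -0.9]
opening: 0.0144
grip_force: 0.0
```

```bash
python3 ends.py | grep -v "scene blank"; python3 go.py -40 50 150 0
```

```text
top blank y -35.5 x cross [-113.5, -98.0, 21.5]
top blank y -32.5 x cross [-113.5, -99.0, 21.5]
top blank y -29.5 x cross [-114.0, -99.0, 21.5]
top blank y -50.5 x cross [-113.0, -98.5, 20.5]
top blank y -47.5 x cross [-113.0, -98.5, 21.0]
top blank y -44.5 x cross [-113.5, -99.0, 21.0]
top blank y -65.5 x cross [-113.0, -99.0, 21.0]
top blank y -62.5 x cross [-113.0, -98.5, 21.0]
top blank y -59.5 x cross [-113.5, -98.5, 21.0]
top x -85 y cross [-69.0, -22.5]
top x -40 y cross [-69.5, -23.5]
top x 5 y cross [-70.0, -24.0]
scene x -85 y cross [-70.0, -23.0]
scene x -40 y cross [-70.5, -23.0]
scene x 5 y cross [-70.5, -25.0]
t 18.275 stand pos mm [205.3  85.8] 0.1531 F [ 0.1 -0.7 -0.6] open 0.013870310801019716
shift from here (shares, tool axes) [-4.91  0.72  0.08] after turn [-0.72 -4.91  0.06]
turn shares [-1.000e-02  4.000e-02 -1.126e+01]
```

All ends are flush at the fence. I'll do one final press against the backstop to close the 1–2 mm gap at the fence end of birch_3.

{"op": "play_rows", "data": {"series": [[0.5, [0, 0, 0], [0, 0, -1]], [0.5, [0, 0, 0], [0, 0, -1]], [0.5, [0, 0, 0], [0, 0, -1]], [0.5, [0, 0, 0], [0, 0, -1]], [0.5, [0, 0, 0], [0, 0, -1]], [0.5, [0, 0, 0], [0, 0, -1]], [0.5, [0, 0, 0], [0, 0, -1]], [0.5, [0, 0, 0], [0, 0, -1]]]}}

```text
t: 19.27
tool_pos: [0.7477, 0.2656, 0.1567]
tool_rot: [2.708, 1.589, -0.001]
contact_force: [0.3, -0.4, 0.3]
opening: 0.0423
grip_force: 0.0
```

{"op": "play_rows", "data": {"series": [[0.5, [0, 0, 0], [0, 0, -1]], [0.5, [0, 0, 0], [0, 0, -1]], [0.5, [0, 0, 0], [0, 0, -1]], [0.5, [0, 0, 0], [0, 0, -0.26]], [0.5, [-0.1, -0.98, 0], [0, 0, 0]], [0.5, [-0.1, -0.98, 0], [0, 0, 0]], [0.5, [-0.1, -0.98, 0], [0, 0, 0]], [0.5, [-0.1, -0.98, 0], [0, 0, 0]]]}}

```text
t: 20.27
tool_pos: [0.5498, 0.2575, 0.1559]
tool_rot: [2.286, 2.153, -0.001]
contact_force: [-0.0, 0.6, 0.7]
opening: 0.0424
grip_force: 0.0
```

{"op": "play_rows", "data": {"series": [[0.5, [-0.1, -0.98, 0], [0, 0, 0]], [0.5, [0, 0, 0], [0, -0.85, 0]], [0.5, [0, 0, 0], [0, -0.85, 0]], [0.5, [0, 0, 0], [0, -0.8, 0]], [0.5, [0, 0, 0], [0, 0, 0]]]}}

```text
t: 20.9
tool_pos: [0.5019, 0.2567, 0.1551]
tool_rot: [2.093, 1.977, -0.371]
contact_force: [-0.2, -1.2, -0.3]
opening: 0.0426
grip_force: 0.0
```

```bash
python3 go.py -40 35 38 0
```

```text
t 20.9 stand pos mm [-39.8  61.4] 0.1551 F [-0.2 -1.2 -0.3] open 0.04256279470071275
shift from here (shares, tool axes) [ 0.31 -0.    2.38] after turn [-0.53 -0.    2.34]
turn shares [-0.    2.51  0.  ]
```

{"op": "play_rows", "data": {"series": [[0.5, [0.1, 0, 0.8], [0, 0, 0]], [0.5, [0.1, 0, 0.8], [0, 0, 0]], [0.5, [0.1, 0, 0.8], [0, 0, 0]], [0.5, [-0.28, 0, 0.1], [0, 0, 0]], [0.5, [-0.28, 0, 0.1], [0, 0, 0]], [0.5, [-0.14, 0, 0.05], [0, 0, 0]], [0.5, [0, 0, 0], [0, 0, 0]]]}}

```text
t: 21.78
tool_pos: [0.5, 0.1918, 0.0396]
tool_rot: [2.094, 1.974, -0.366]
contact_force: [0.2, 0.4, -0.6]
opening: 0.0431
grip_force: 0.0
```

```bash
python3 go.py -40 -16 38 0
```

```text
t 21.775 stand pos mm [-37.9  -3.6] 0.0396 F [ 0.2  0.4 -0.6] open 0.04305150339435887
shift from here (shares, tool axes) [-0.22 -0.04  0.12] after turn [-0.25 -0.04  0.03]
turn shares [ 0.02  2.5  -0.01]
```

{"op": "play_rows", "data": {"series": [[0.5, [-0.1, 0, 0.035], [0, 0, 0]], [0.5, [-0.07, 0, 0.025], [0, 0, 0]], [0.5, [-0.04, 0, 0.015], [0, 0, 0]], [0.5, [-0.04, 0, 0.015], [0, 0, 0]], [0.5, [0, 0, 0], [0, 0, 0]]]}}

```text
t: 22.4
tool_pos: [0.4983, 0.1801, 0.0379]
tool_rot: [2.095, 1.977, -0.366]
contact_force: [0.5, 4.5, 0.1]
opening: 0.0428
grip_force: 2.7
```

{"op": "play_rows", "data": {"series": [[0.5, [-0.04, 0, 0.015], [0, 0, 0]], [0.5, [-0.04, 0, 0.015], [0, 0, 0]], [0.5, [0, 0, 0], [0, 0, 0]]]}}

```text
t: 22.78
tool_pos: [0.4984, 0.1798, 0.038]
tool_rot: [2.1, 1.981, -0.356]
contact_force: [-1.4, 18.5, -0.3]
opening: 0.0428
grip_force: 9.2
```

{"op": "play_rows", "data": {"series": [[0.5, [0.15, 0, -0.05], [0, 0, 0]], [0.5, [0.5, 0, -0.18], [0, 0, 0]], [0.5, [0.6, 0, -0.3], [0, 0, 0]], [0.5, [-0.3, 0, -0.9], [0, 0, 0]], [0.5, [-0.3, 0, -0.9], [0, 0, 0]], [0.5, [0.9, 0, -0.5], [0, 0, 0]], [0.5, [0.9, 0, -0.3], [0, 0, 0]], [0.5, [0, 0, 0], [0, 0, 0]]]}}

```text
t: 23.78
tool_pos: [0.5076, 0.3452, 0.1426]
tool_rot: [2.089, 1.978, -0.37]
contact_force: [0.1, -0.2, 0.3]
opening: 0.0425
grip_force: 0.0
```

```bash
python3 ends.py | grep -v "scene blank"; python3 go.py -40 50 150 0
```

```text
top blank y -35.5 x cross [-113.5, -99.0, 21.5]
top blank y -32.5 x cross [-113.5, -99.0, 21.5]
top blank y -29.5 x cross [-114.0, -98.5, 21.5]
top blank y -50.5 x cross [-113.0, -99.0, 21.0]
top blank y -47.5 x cross [-113.0, -99.0, 21.0]
top blank y -44.5 x cross [-113.5, -99.0, 21.5]
top blank y -65.5 x cross [-114.0, -98.5, 21.0]
top blank y -62.5 x cross [-113.5, -98.5, 21.0]
top blank y -59.5 x cross [-113.5, -98.5, 21.0]
top x -85 y cross [-68.5, -24.5]
top x -40 y cross [-70.0, -24.0]
top x 5 y cross [-70.0, -25.0]
scene x -85 y cross [-70.0, -24.0]
scene x -40 y cross [-70.5, -23.5]
scene x 5 y cross [-70.5, -25.0]
t 23.875 stand pos mm [-39.2 147.5] 0.1422 F [ 0.5 -1.2  0.5] open 0.04284572362797793
shift from here (shares, tool axes) [-1.88 -0.02  0.53] after turn [-1.95 -0.02 -0.16]
turn shares [-0.    2.52  0.01]
```

The pack is flush both ways and the robot is clear, so I'm handing in.

```bash
python3 -c "
from station import ctrl
print(ctrl.finish_job())"
```

```text
the job is handed in; nothing more can be done
None
```

The three birch blanks stand upright and pressed together against the backstop, with their ends square against the side fence to within about 1 mm by camera; I handed the job in at about 24 s with the arm clear.

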